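# Load the ring on the camera slide and hold it at the click stop

### The job

Lift the open ring out of the stock bin, leaving the two solid pieces in it, and set it down flat over the round post of the camera slide. Then grip the slide's upright block and push the carriage towards the camera until you feel its spring ball click into the notch, and finish while holding it there: keep the block gripped, with the ball in the notch and the ring still on its post. Leave the other things on the bench where they are.

Things in the scene. Friction and masses are not known exactly. Their poses are not given: they have to be found in the camera images.
- rail: Fixed inspection slide: dark steel base 90 mm wide (its x), 345 mm long (its y, +140 to -205 mm), 20 mm high. Origin on the bench under the rail's centre line, z up. A black camera (91 mm high, lens front at y = -139 mm) stands at its -y end and looks along +y. The carriage moves along -y, towards the camera.
- carriage: Aluminium plate 70 (x) by 110 (y) by 16 mm on the rail, axes as the rail's; origin at the centre of its underside, 24 mm above the bench. It slides only along rail y: origin at +75 mm when fully back, -60 mm at the end stop; starts 0 to 30 mm from fully back. About 1 N of friction; stays where left. On it: a round post (y = -35 mm) and a black grip block (y = +35 mm).
- ball (a joint): Drop of the spring ball under the carriage (m): 0 on the flat track, 0.0033 in the middle of the notch, 0.0012 about 2 mm either side. The notch is hidden inside the rail and set differently each time: it is met with the carriage's origin between rail y = +5 and -40 mm. It draws the carriage in slightly, then stops it; driving on out of it takes about 6 N, gone 5 mm past the middle.
- post_foot (a point): Centre of the foot of the round steel post on the carriage's upper face. The post is 24 mm in diameter and 31 mm high, tapered to 16 mm over its top 5 mm. The point's axes are the carriage's.
- grip_top (a point): Centre of the top of the black grip block on the carriage: 16 mm wide across the rail (x), 24 mm along the rail (y), 38 mm high above the carriage's upper face; its top is 78 mm above the bench.
- bin: The fixed open wooden stock bin: 250 mm (x) by 160 mm (y), 40 mm high, walls and floor 6 mm thick. Origin at the centre of its underside. Three brass pieces lie flat in it in a row along its x, about 75 mm apart, in any order.
- ring: The open brass ring: outer diameter 44 mm, inner diameter 34 mm, 26 mm high, about 0.1 kg, lying flat (hole upward) on the bin's floor. Origin at the centre of its underside, z along its axis.
- disc: A solid brass disc in the bin, 40 mm in diameter, 26 mm high, no hole; stays in the bin. Origin at the centre of its underside.
- block: A solid square brass block in the bin, 36 x 36 x 26 mm; stays in the bin. Origin at the centre of its underside.
- brick: Bystander: soldering brick, 110 x 70 x 35 mm. Origin under its centre.
- phone: Bystander: black phone lying flat, 150 x 73 x 9 mm. Origin under its centre.
- hammer: Bystander: hammer, 260 mm long, lying flat. Origin under its middle.
- jar: Bystander: amber glass jar, 56 mm in diameter, 60 mm high. Origin under its centre.
- mandrel: Bystander: tapered ring mandrel with a wooden handle, lying, 300 mm long, 23 mm thick. Origin under its middle.
There are look-alikes about, which are no part of the job. What is shaped like the ring but blue is not meant.

How it is judged (in metres and radians):
On the way, in this order (a step that is already met when the one before it is completed fails the run):
1. the ring is held by the fingers, lifted clear of the bin (height (world z) of ring above 0.055 m and contact force between the fingers and ring above 0.5 N and x of disc in the frame of bin between -0.12 and 0.12 m and y of disc in the frame of bin between -0.075 and 0.075 m and height (world z) of each of disc, block below 0.03 m and x of block in the frame of bin between -0.12 and 0.12 m and y of block in the frame of bin between -0.075 and 0.075 m), for 0.1 s.
2. the ring sits flat over the post on the carriage and is let go (horizontal distance between ring and post_foot below 0.0065 m and z of ring in the frame of post_foot between -0.003 and 0.004 m and angle between the z axis of ring and the z axis of post_foot, either way round below 0.12 rad and contact force between the fingers and ring below 0.1 N), for 0.2 s.
3. the carriage, gripped, stands still with its ball in the notch (value of joint ball above 0.0012 m and contact force between the fingers and carriage above 3 N and linear speed of carriage below 0.01 m/s), for 0.3 s.
At the end, for the whole second after the job is handed in: The fingers hold the carriage (over 3 N), still, its ball at least 1.2 mm down in the notch (within about 2 mm of its middle); the ring, untouched, lies flat over the post (axis within 6.5 mm, face within 4 mm, 0.12 rad); disc and block are still in the bin (all of step 2 and all of step 3 and x of disc in the frame of bin between -0.12 and 0.12 m and y of disc in the frame of bin between -0.075 and 0.075 m and height (world z) of each of disc, block below 0.03 m and x of block in the frame of bin between -0.12 and 0.12 m and y of block in the frame of bin between -0.075 and 0.075 m); the arm keeps its last pose, push and grip.
It fails at once if the brick, phone, hammer, jar or mandrel is moved by more than 30 mm (distance of any of brick, phone, hammer, jar, mandrel from where it was at the start of the episode above 0.03 m).
It fails at once if the disc or the block is lifted out of the bin (height (world z) of any of disc, block above 0.045 m).
It also fails if it takes over 72 s, if anything falls off the work surface, if the arm or the gripper's body presses on something with over 40 N, if the wrist force passes 120 N, or if a joint passes its speed limit or range.

### The arm

A 6-joint arm with a two-finger parallel gripper is mounted at the origin on the work surface. World frame = base frame: x ahead of the robot, y to its left, z up, the work surface at z = 0. Lengths are in m, angles in degrees, forces in N, time in s.
With the tool pointing down it reaches from about 0.325 to 0.85 m from the base axis. Payload 15.5 kg.
Tool frame: the origin (TCP) lies at the very end of the fingers, on their centre line; the grasp point (between the pads) lies arm.grip_depth behind it (arm.grip_depth is the distance from the TCP to the grasp point, in m); z points along the fingers, y is the line along which they close (so a half turn about z gives the same grasp; the last joint's range is limited). The gripper opens to 91 mm and grips with 3 to 60 N. Pads are 32 mm wide; open, the fingers measure 118 mm over their backs; the gripper's body (76 mm by 178 mm) begins 60 mm behind the grasp point.
Start: joints at [-75.659, 28.281, 77.091, -0, 74.628, -5.472], TCP at [0.212, -0.588, 0.214] pointing down, gripper open.
Joint ranges: [-166.48, 166.48], [-47.26, 123.95], [12.59, 153.08], [-70.14, 250.14], [6.76, 159.57], [-176.63, 176.63]. Speed limits (degrees/s): [108.29, 108.29, 147.25, 172.46, 172.46, 172.46].

### API

Orientations are given as a 3x3 rotation matrix whose columns are the frame's x, y, z axes.
In Python, from rig import arm gives the robot as it stands. Calls block until the motion is done:
- arm.move_to(position, orientation): joint-space move of the TCP to a pose.
- arm.move_l(position, orientation=None, feed=0.15): straight line of the TCP; orientation=None keeps the orientation; feed is the mean speed in m/s.
- arm.move_joints(angles): joint-space move.
- arm.grip(opening): finger opening in m; the grip force is fixed at half the most; returns when the fingers have stopped.
- arm.sleep(seconds).
- arm.solve_ik(position, orientation): joint angles nearest the present ones, or None.
- arm.snapshot(name): name is "scene" or "top"; returns the picture (384x512x3 uint8, red, green, blue); there is no depth.
- arm.get_calibration(name): a dict with "intrinsics" (3x3 intrinsics, pixels), "cam_to_world" (4x4, takes a point from camera to world coordinates). Camera axes: x right, y down, z forward; pixel columns grow to the right and rows downward; lengths in m; the calibration is good to about 2 mm. A picture is of the moment at which its call begins. get_calibration takes no time and is no camera call.
A pose or a line that the arm cannot do raises arm.Unreachable and nothing moves.
- arm.sign_off(): hands the job in; it is judged then, once.
Readings, each from a call of its own:
- arm.current_t(): time.
- arm.current_joint_positions(): joint angles.
- arm.current_dq(): joint speeds.
- arm.current_tau(): joint torques, N m.
- arm.current_ee_pos(): TCP position.
- arm.current_tool_rot(): TCP orientation.
- arm.current_force(): force on the tool from outside, world axes, zero at the start.
- arm.current_torque(): the same for the moment, N m.
- arm.current_width(): finger opening in m.
- arm.current_grasp_force(): force on a finger pad.
Only numpy, scipy, OpenCV 4.12 (cv2) and the standard library are available. Lean on these libraries where they do the work, as an engineer would, in place of code of your own. Each camera call takes 0.05 s, during which the arm holds its last target. There are 200 camera calls.

## Working session

There is one attempt and no reset: what is moved stays moved. The work goes in short steps, each a Python script; the robot and the scene stay as the last script left them, time stands still between calls to the robot, and variables do not carry over. Pictures are saved under pics/ and viewed, at most 10 in all, crops included, and the job is handed in when it is done.

```bash
mkdir -p pics; ls; python3 - <<'E'
from rig import arm
import cv2,numpy as np
for n in("scene","top"):
    im=arm.snapshot(n); cv2.imwrite(f"pics/{n}0.png",im[:,:,::-1])
    c=arm.get_calibration(n); print(n,c["intrinsics"],c["cam_to_world"])
print(arm.grip_depth,arm.current_tool_rot(),arm.current_t())
E
```

```text
pics
scene [[492.57668338   0.         258.66483271]
 [  0.         492.57668338 187.98285915]
 [  0.           0.           1.        ]] [[-6.51981884e-01  6.08144888e-01 -4.52856950e-01  1.26145875e+00]
 [ 7.58233401e-01  5.23960305e-01 -3.88004778e-01  6.27619780e-01]
 [ 1.31594304e-03 -5.96343352e-01 -8.02728394e-01  1.37799594e+00]
 [ 0.00000000e+00  0.00000000e+00  0.00000000e+00  1.00000000e+00]]
top [[452.75678431   0.         256.51215955]
 [  0.         452.75678431 195.39450278]
 [  0.           0.           1.        ]] [[-0.02975243 -0.99305603  0.11381792  0.36970412]
 [-0.99950932  0.02844186 -0.01312151  0.0031174 ]
 [ 0.0097932  -0.11415247 -0.99341497  1.49979107]
 [ 0.          0.          0.          1.        ]]
0.0188 [[ 9.40819876e-01  3.38906906e-01 -2.62651795e-04]
 [ 3.38906988e-01 -9.40819273e-01  1.07146388e-03]
 [ 1.16018639e-04 -1.09706905e-03 -9.99999391e-01]] 0.1
```

View pics/scene0.png

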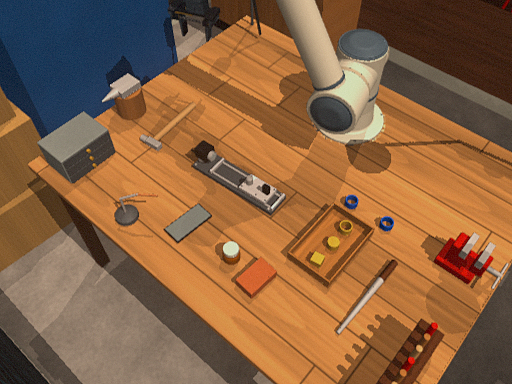

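View pics/top0.png

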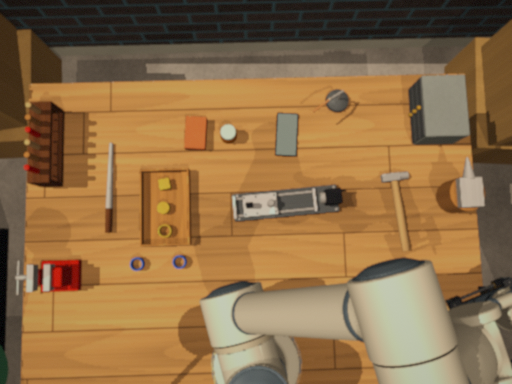

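The scene view shows the ring at about (346,227), the disc at (333,242) and the block at (317,259). The slide runs from its camera at (205,152) to (285,205). In the top view the ring is at about (165,231) and the rail spans (233,205) to (340,196). I'll zoom in on these.

```bash
python3 - <<'E'
import cv2,numpy as np
t=cv2.imread("pics/top0.png");s=cv2.imread("pics/scene0.png")
a=cv2.resize(t[160:250,225:350],(800,576),interpolation=cv2.INTER_CUBIC)
b=cv2.resize(s[135:235,185:375],(800,421),interpolation=cv2.INTER_CUBIC)
cv2.imwrite("pics/a.png",a);cv2.imwrite("pics/b.png",b)
E
```

```text
(no output)
```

View pics/a.png

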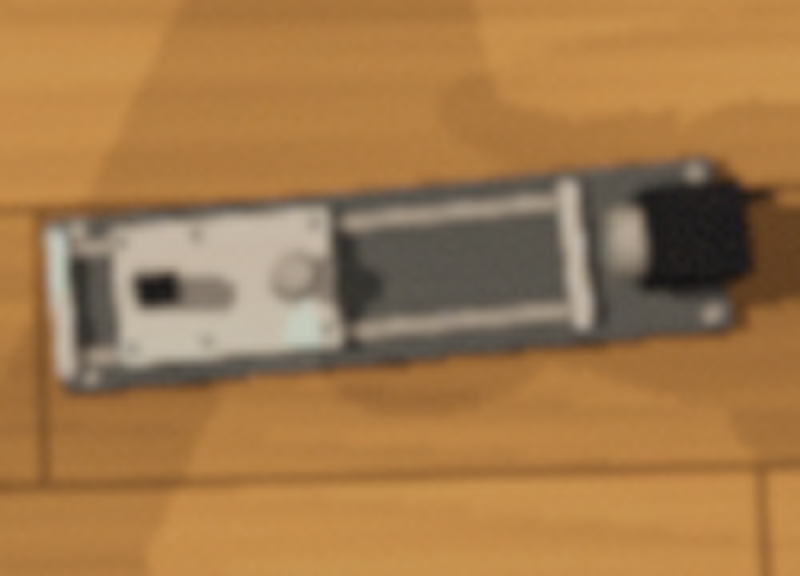

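View pics/b.png

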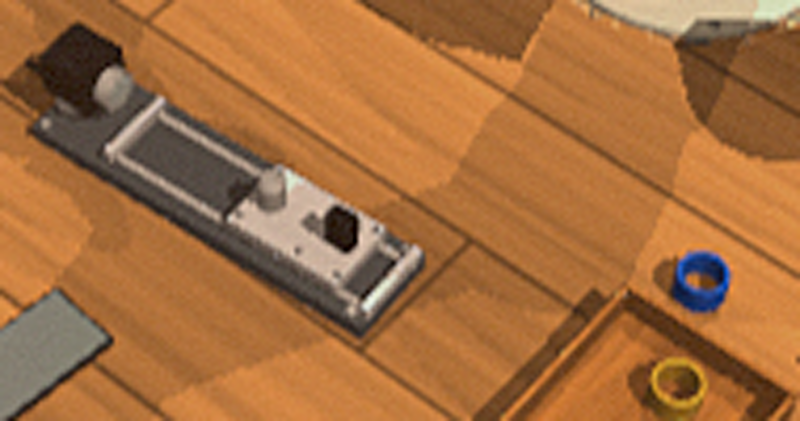

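In the top crop the carriage plate is the bright area at crop x 115–340. The black block top is at about (157,288), the post at about (295,275), and the camera is on the right, so rail +y is roughly world +y. In the scene crop the ring is at (679,385), and the blue rings are decoys.

```bash
cat > h.py <<'E'
from rig import arm
import cv2,numpy as np
C={n:arm.get_calibration(n) for n in("scene","top")}
def ray(n,uv):
    c=C[n];M=c["cam_to_world"];d=M[:3,:3]@np.linalg.inv(c["intrinsics"])@np.array([uv[0],uv[1],1.]);return M[:3,3],d
def onz(n,uv,z):
    o,d=ray(n,uv);return o+d*(z-o[2])/d[2]
def tri(u1,u2):
    A=[];b=[]
    for n,u in(("scene",u1),("top",u2)):
        o,d=ray(n,u);d=d/np.linalg.norm(d);P=np.eye(3)-np.outer(d,d);A.append(P);b.append(P@o)
    return np.linalg.lstsq(np.vstack(A),np.hstack(b),rcond=None)[0]
def cnts(mask,lo,roi):
    m=np.zeros_like(mask);x0,y0,x1,y1=roi;m[y0:y1,x0:x1]=mask[y0:y1,x0:x1]
    cs=cv2.findContours(m,cv2.RETR_EXTERNAL,cv2.CHAIN_APPROX_NONE)[0]
    return sorted([c for c in cs if cv2.contourArea(c)>=lo],key=cv2.contourArea,reverse=True)
E
python3 - <<'E'
from h import *
np.set_printoptions(precision=4,suppress=True)
for n,roi,rr in(("top",(228,175,290,225),(140,168,192,246)),("scene",(230,165,290,215),(290,205,375,285))):
    im=cv2.imread(f"pics/{n}0.png");h=cv2.cvtColor(im,cv2.COLOR_BGR2HSV)
    plate=((h[...,1]<60)&(h[...,2]>140)).astype(np.uint8)
    k=4; sub=cv2.resize(im,None,fx=k,fy=k,interpolation=cv2.INTER_CUBIC);hs=cv2.cvtColor(sub,cv2.COLOR_BGR2HSV)
    R=[k*v for v in roi]; f=lambda p:(np.array(p)+.5)/k-.5
    dark=(hs[...,2]<50).astype(np.uint8)
    for c in cnts(dark,60,R)[:4]:
        x=f(c[:,0]);print(n,"dark",cv2.contourArea(c)/k/k,x.min(0),x.max(0),onz(n,(x.min(0)+x.max(0))/2,.078))
    pl=((hs[...,1]<75)&(hs[...,2]>135)).astype(np.uint8)
    for c in cnts(cv2.morphologyEx(pl,cv2.MORPH_OPEN,np.ones((13,13))),2000,R)[:2]:
        r=cv2.minAreaRect(cv2.convexHull(c));bp=f(cv2.boxPoints(r));w=np.array([onz(n,p,.04)for p in bp])
        print(n,"plate",w[:,:2].tolist(),"ctr",w.mean(0),[np.linalg.norm(w[i]-w[i-1]) for i in range(4)],"edge",w[1]-w[0],w[2]-w[1])
    y=((hs[...,0]>=20)&(hs[...,0]<=32)&(hs[...,1]>170)&(hs[...,2]>80)).astype(np.uint8)
    for c in cnts(y,300,[k*v for v in rr])[:4]:
        e=cv2.minAreaRect(c);x=f(c[:,0]);print(n,"yel",cv2.contourArea(c)/k/k,f(e[0]),np.array(e[1])/k,onz(n,f(e[0]),.032))
E
```

```text
top dark 11.15625 [246.875 203.375] [251.375 206.375] [0.5032 0.0085 0.078 ]
top plate [[0.5404000458409518, 0.034934417541627266], [0.5485946929971554, -0.07904288353973318], [0.47491323684192854, -0.08379547025280197], [0.4668857584633573, 0.029546045733281977]] ctr [ 0.5077 -0.0246  0.04  ] [np.float64(0.07371149842039927), np.float64(0.11427150740147679), np.float64(0.07383457226543572), np.float64(0.11362543577536743)] edge [ 0.0082 -0.114   0.    ] [-0.0737 -0.0048  0.    ]
top yel 141.78125 [164.215 230.495] [14.1421 12.4451] [0.4324 0.285  0.032 ]
top yel 123.78125 [163.907 183.551] [11.6723 11.9853] [0.5855 0.285  0.032 ]
top yel 120.09375 [162.85  207.425] [12.522  12.1866] [0.5073 0.2889 0.032 ]
scene dark 54.65625 [261.875 183.875] [269.125 194.125] [0.5166 0.019  0.078 ]
scene dark 7.625 [229.625 188.625] [241.875 196.625] [ 0.5912 -0.0451  0.078 ]
scene dark 7.03125 [259.375 206.625] [270.375 213.875] [0.5821 0.0718 0.078 ]
scene plate [[0.5490887818964493, -0.07065124104103615], [0.4774982802752312, -0.09161761341236163], [0.4699343529380252, 0.02263329989656837], [0.5400255898101386, 0.04046013161726669]] ctr [ 0.5091 -0.0248  0.04  ] [np.float64(0.1114803955178022), np.float64(0.0745975113042701), np.float64(0.11450102265345569), np.float64(0.07232273097346921)] edge [-0.0716 -0.021   0.    ] [-0.0076  0.1143  0.    ]
scene yel 113.40625 [317.325 257.725] [12.2984 10.5095] [0.5871 0.2884 0.032 ]
scene yel 98.9375 [333.125 241.25 ] [12.0661 10.5503] [0.5075 0.2912 0.032 ]
```

The plate comes out at about 74×114 mm against 70×110, its two-view centres agree to about 1.5 mm, and the piece spacing is about 76 mm, so the numbers hold. Time to pick the ring.

```bash
cat >> h.py <<'E'
ry=np.array([-.0705,.9975,0]);ry/=np.linalg.norm(ry);rx=np.array([ry[1],-ry[0],0]);Z=np.array([0,0,-1.])
CTR=np.array([.508,-.0247,0]);POST=CTR-.035*ry;GRIP=CTR+.035*ry
R1=np.array([[1,0,0],[0,-1,0],[0,0,-1.]])
def Ry(s): # tool y along s*rail x
    y=s*rx;return np.column_stack([np.cross(y,Z),y,Z])
E
python3 - <<'E'
from h import *
np.set_printoptions(precision=4,suppress=True)
for s in(1,-1):print(s,arm.solve_ik(POST+[0,0,.15],Ry(s)))
ring=np.array([.432,.2875,0])
arm.move_to(ring+[0,0,.16],R1)
print(arm.current_joint_positions())
arm.move_l(ring+[0,0,.05],feed=.15);arm.move_l(ring+[0,0,.010],feed=.06)
print(arm.current_force());arm.grip(.0)
print("w",arm.current_width(),arm.current_grasp_force(),arm.current_force())
arm.move_l(ring+[0,0,.16],feed=.12)
print("w",arm.current_width(),arm.current_grasp_force(),arm.current_t())
for n in("scene","top"):cv2.imwrite(f"pics/{n}1.png",arm.snapshot(n)[:,:,::-1])
a=cv2.imread("pics/scene1.png");b=cv2.imread("pics/top1.png")
cv2.imwrite("pics/c.png",np.hstack([cv2.resize(a[130:290,280:440],(400,400)),cv2.resize(b[150:260,115:225],(400,400))]))
E
```

```text
1 [-13.3203  23.9346  97.146   -0.      58.9194 -17.3631]
-1 [-13.3203  23.9346  97.146   -0.      58.9194 162.6369]
[ 26.9954  23.526   95.8102  -0.0051  60.6562 117.035 ]
[0.4398 0.7937 0.7554]
w 0.04283919031365749 30.000176690518856 [-0.8164 -0.8354  1.0323]
w 0.04293846642225816 29.999647652730346 7.1667
```

View pics/c.png

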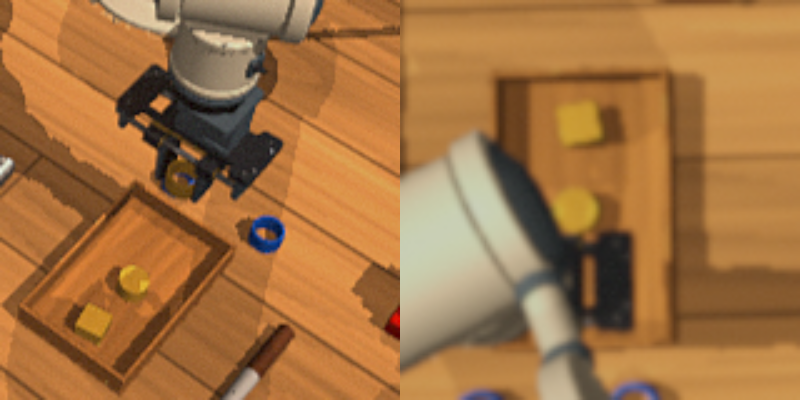

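The ring is held (scene crop (180,178)), and the disc and block are still in the bin. I'll zoom in on the held ring to check for tilt and offset.

```bash
python3 - <<'E'
from h import *
a=cv2.imread("pics/scene1.png")[180:220,325:380]
cv2.imwrite("pics/d.png",cv2.resize(a,(770,560),interpolation=cv2.INTER_CUBIC))
c=C["scene"];M=np.linalg.inv(c["cam_to_world"])
# expected ring rim outline for a centred ring: centre, +x,-x edge, +y,-y at top z and bottom z
for z in(.156,.182):
    for d in((0,0),(.022,0),(-.022,0),(0,.022),(0,-.022)):
        p=M@[.432+d[0],.2875+d[1],z,1];u=c["intrinsics"]@p[:3]/p[2];print(z,d,((u[:2]+.5-[325,180])*14).round())
E
```

```text
0.156 (0, 0) [381. 332.]
0.156 (0.022, 0) [323. 396.]
0.156 (-0.022, 0) [439. 269.]
0.156 (0, 0.022) [467. 387.]
0.156 (0, -0.022) [297. 278.]
0.182 (0, 0) [400. 262.]
0.182 (0.022, 0) [341. 327.]
0.182 (-0.022, 0) [458. 199.]
0.182 (0, 0.022) [487. 318.]
0.182 (0, -0.022) [315. 208.]
```

View pics/d.png

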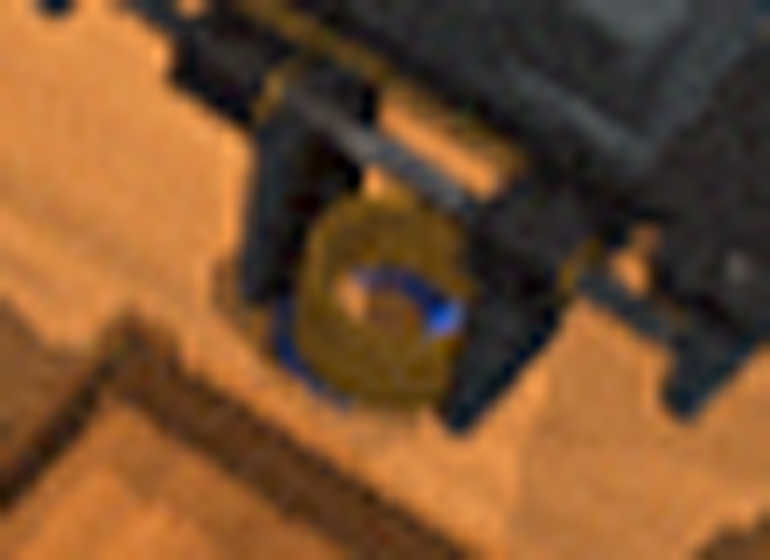

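The hole shows through at rows 265–330 as predicted (267–327), so the ring is level and centred within about 1.5 mm. Next I'll place it.

```bash
python3 - <<'E'
from h import *
np.set_printoptions(precision=4,suppress=True)
arm.move_to(POST+[0,0,.16],Ry(-1))
arm.move_l(POST+[0,0,.085],feed=.12)
f0=arm.current_force();print("f0",f0)
ok=True
for z in np.arange(.080,.0449,-.0045):
    arm.move_l(POST+[0,0,z],feed=.05);d=arm.current_force()-f0
    print(round(z,4),d)
    if np.linalg.norm(d)>8: ok=False;break
print(ok,arm.current_ee_pos(),arm.current_t())
for n in("scene","top"):cv2.imwrite(f"pics/{n}2.png",arm.snapshot(n)[:,:,::-1])
E
```

```text
f0 [-0.1405  0.0558 -0.9339]
0.08 [0.0481 0.1833 0.5097]
0.0755 [0.2147 0.1933 0.7385]
0.071 [ 0.4297 -0.5261  0.5724]
0.0665 [ 0.7399 -0.4312 -0.0368]
0.062 [ 0.0661 -0.5189 -0.0884]
0.0575 [-0.4143 -0.6501 -0.1322]
0.053 [-0.067   0.1834  0.2083]
0.0485 [ 0.0157 -0.1338 -0.3833]
True [ 0.5103 -0.0596  0.0482] 11.375
```

```bash
python3 - <<'E'
from h import *
np.set_printoptions(precision=4,suppress=True)
for z in(.0465,.045,.044):
    arm.move_l(POST+[0,0,z],feed=.02);f=arm.current_force();print(z,f)
    if f[2]>3:break
arm.grip(.075);print(arm.current_width(),arm.current_force())
arm.move_l(POST+[0,0,.16],feed=.12)
g=GRIP+[0,0,.16];arm.move_to(g+.12*ry+[0,0,.05],Ry(-1))
print(arm.current_t())
for n in("scene","top"):cv2.imwrite(f"pics/{n}3.png",arm.snapshot(n)[:,:,::-1])
a=cv2.imread("pics/scene3.png");b=cv2.imread("pics/top3.png")
cv2.imwrite("pics/e.png",np.hstack([cv2.resize(a[135:215,215:295],(400,400),interpolation=2),cv2.resize(b[165:235,225:295],(400,400),interpolation=2)]))
E
```

```text
0.0465 [ 0.338  -0.0716 -1.2625]
0.045 [ 0.0954  0.5649 -1.4801]
0.044 [-0.2757 -0.0138 -0.4524]
0.07495952997823563 [-0.1927 -0.5914  0.5262]
19.0583
```

View pics/e.png

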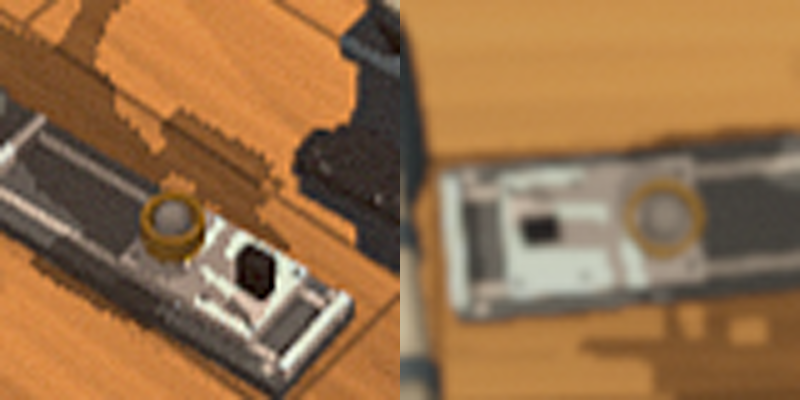

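The ring sits flat and concentric with the post in both views, and the block is free at top crop (540,228). Next I'll grip the block and push.

```bash
python3 - <<'E'
from h import *
np.set_printoptions(precision=4,suppress=True)
P=GRIP+[0,0,.046]
arm.grip(.06)
arm.move_to(P+[0,0,.09],Ry(-1));arm.move_l(P,feed=.08)
print(arm.current_force());arm.grip(0.)
print("w",arm.current_width(),arm.current_grasp_force(),arm.current_force(),arm.current_t())
arm.move_l(P-.030*ry,feed=.06)
F=lambda:float(np.mean([arm.current_force()@ry for _ in range(4)]))
print("F",F(),arm.current_t())
log=[];s=.030
while s<.122 and arm.current_t()<55:
    s+=.0015;arm.move_l(P-s*ry,feed=.03);f=F();log.append((round(s*1e3,1),round(f,1)))
    if f>4.0:break
print(log,arm.current_t(),arm.current_width())
E
```

```text
[ 0.26   -1.3738  0.1697]
w 0.015784246684631912 30.000431835651398 [ 4.4505  0.939  -2.6479] 26.7917
F 0.12598822957644068 27.4417
[(31.5, -1.9), (33.0, -1.7), (34.5, -1.0), (36.0, -2.0), (37.5, -0.7), (39.0, -1.4), (40.5, -1.2), (42.0, -1.2), (43.5, -1.7), (45.0, -0.8), (46.5, -0.9), (48.0, 0.1), (49.5, 0.2), (51.0, -1.3), (52.5, -1.3), (54.0, -1.6), (55.5, -1.0), (57.0, 0.0), (58.5, -0.6), (60.0, -1.0), (61.5, -1.7), (63.0, -1.3), (64.5, -1.7), (66.0, -2.1), (67.5, -1.4), (69.0, -0.8), (70.5, -0.6), (72.0, -1.3), (73.5, -1.6), (75.0, -1.9), (76.5, -3.9), (78.0, -6.0), (79.5, -0.8), (81.0, 5.2)] 35.9417 0.015942843534860262
```

The notch signature is clear: the carriage is drawn in at 76.5–78 mm (−6 N), balances near 79.6 mm and is stopped at 81 mm (+5 N). I'll centre there.

```bash
python3 - <<'E'
from h import *
P=GRIP+[0,0,.046]
F=lambda:float(np.mean([(arm.sleep(.05),arm.current_force()@ry)[1] for _ in range(5)]))
arm.move_l(P-.0798*ry,feed=.02);arm.sleep(.4)
print(F(),(GRIP-arm.current_ee_pos())@ry,arm.current_width(),arm.current_grasp_force(),arm.current_t())
for n in("scene","top"):cv2.imwrite(f"pics/{n}4.png",arm.snapshot(n)[:,:,::-1])
a=cv2.imread("pics/scene4.png");b=cv2.imread("pics/top4.png")
cv2.imwrite("pics/f.png",np.hstack([cv2.resize(a[120:220,190:290],(400,400),interpolation=2),cv2.resize(b[160:240,225:305],(400,400),interpolation=2)]))
E
```

```text
2.1240422024535617 0.07964832098164164 0.016032204162714486 29.999702274799347 36.8417
```

View pics/f.png

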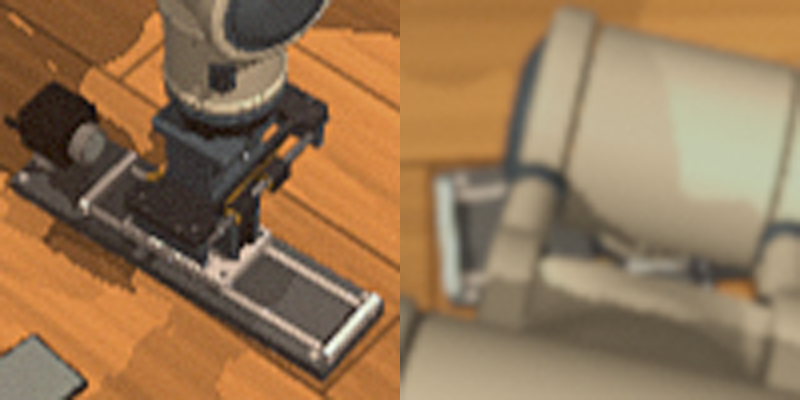

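```bash
python3 -c "
from rig import arm
print(arm.sign_off(), arm.current_t())"
```

```text
the job is handed in; nothing more can be done
the job is handed in; nothing more can be done
```

I handed the job in at about 37 s with the ring set flat over the post, the block gripped at 30 N, and the carriage held where the forces show the ball in the notch; the arm hid the ring from view in the final pictures, so its last position is not confirmed by image.

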